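# Draw the scraper out from under the tray hood

### The arm

A 7-joint arm with a two-finger parallel gripper is mounted at the origin on a cart in front of the work surface, level with it; the furniture and walls round the work are solid. World frame = base frame: x ahead of the robot, y to its left, z up, the work surface at z = 0. Lengths are in m, angles in degrees, forces in N, time in s.
With the tool pointing down it reaches from about 0.425 to 0.875 m from the base axis. Payload 4.7 kg.
Tool frame: the origin (TCP) lies between the finger pads; the fingertips stand env.tip_reach ahead of it and the grasp point (between the pads) lies 2 mm behind it (env.tip_reach is the distance from the TCP to the fingertips, in m); z points along the fingers, y is the line along which they close (so a half turn about z gives the same grasp; the last joint's range is limited). The gripper opens to 87 mm and grips with 3 to 60 N. Pads are 19 mm wide; open, the fingers measure 117 mm over their backs; the gripper's body (75 mm by 190 mm) begins 51 mm behind the grasp point.
Start: joints at [72.599, 18.392, -4.016, 83.108, 1.295, 78.541, -3.26], TCP at [0.203, -0.617, 0.24] pointing down, gripper open.
Joint ranges: [-163.93, 163.93], [-17.29, 119.83], [-79.2, 71.16], [3.27, 140.29], [-89.18, 269.18], [5.43, 117.66], [-154.24, 154.24]. Speed limits (degrees/s): [147.25, 147.25, 180, 180, 180, 180, 180].

### API

Orientations are given as [roll, pitch, yaw] about the fixed x, y, z axes, in that order (R = Rz(yaw) Ry(pitch) Rx(roll)).
In Python, from cell import env gives the robot as it stands.
- The arm moves only by the tool nudge_tcp, called after "Request:" as name([rows], argument=value, ...), one row to a line, values as JSON. Schema: {"type":"object","properties":{"segments":{"type":"array","items":{"type":"array","prefixItems":[{"type":"array","items":{"type":"number"},"minItems":3,"maxItems":3},{"type":"number"},{"type":"number"}],"minItems":3,"maxItems":3},"minItems":1,"maxItems":8},"grip_n":{"type":"number"},"only":{"type":"string"},"quiet":{"type":"boolean"},"lines":{"type":"string"}},"required":["segments"],"additionalProperties":false}. segments is a list of rows, 1 to 8 of them, each written [[dx, dy, dz], turn, opening]: dx, dy, dz in a scale on which 1.0 is 1 m, then a turn about the tool's z in fractions of the full range, 1 being 180 degrees, then the finger opening in m; each row is the pose to reach, as a shift and turn from the pose commanded when the call began, along the tool's axes at that moment; what a row does not reach only later rows make up. A row lasts 1/12 s, in which the tool goes at most 0.0417 m and 7.16 degrees, less where a joint would pass 70% of its speed; a pose out of reach is approached as far as the arm can. The fingers move at their own pace and stop on an object; grip_n is the grip in N (left out, the last holds). Time passes only in rows, so rows that do not move let the fingers close. The tool returns the time, the measured TCP pose, the force, the opening and the grip force at its end. only (a regular expression) keeps the lines of the reply that match it, lines (a string "A,B") keeps lines A to B, and quiet returns only ok. No shift or turn number may pass 1 either way. Input that does not fit is refused with a message, and nothing moves.
- env.get_obs(): the state, without advancing time (a new reading comes with each control period).
- env.read_camera(name): name is "side" or "top" or "wrist"; returns a dict with "color" (480x640x3 uint8, blue, green, red), "fx", "fy", "cx", "cy" (pixels), "dist" ([k1, k2, p1, p2, k3] as OpenCV has them; the pictures are not rectified), "world_from_camera" (4x4, takes a point from camera to world coordinates). Camera axes: x right, y down, z forward; pixel columns grow to the right and rows downward; lengths in m; the calibration is good to about 2 mm. A picture is of the moment at which its call begins. There is no depth.
- env.sign_off(): hands the job in; it is judged then, once.
The state is a dict: "time_s": time; "qpos": joint angles; "joint_velocities": joint speeds; "effort": joint torques, N m; "tool_pos": TCP position; "tool_rot": TCP orientation; "force": force on the tool from outside, world axes, zero at the start; "wrist_torque": the same for the moment, N m; "grip_width": finger opening in m; "grasp_force": force on a finger pad.
Only numpy, scipy, OpenCV 4.12 (cv2) and the standard library are available. Lean on these libraries where they do the work, as an engineer would, in place of code of your own. Each camera call takes 0.05 s, during which the arm holds its last target. There are 200 camera calls.

### The job

Take the wooden-handled scraper out of the hooded metal tray: raise its handle over the low end wall while the blade is still under the hood, then draw it out on the slant. Finish holding it still and level in the gripper, the whole tool about 15 cm above the wooden platform; do not let it go. Leave the tray and the small things beside it where they are.

Things in the scene. Friction and masses are not known exactly. Their poses are not given: they have to be found in the camera images.
- scraper: Ink scraper, 195 mm long, 0.08 kg, lying flat on the tray floor, handle towards the tray's low end. Wooden handle 110 x 32 x 17 mm (y = -12 to +98 mm); stiff steel blade 50 mm wide, 2 mm thick, 8 to 10 mm above the underside (y = -98 to -8 mm). Origin: middle of its length and width, at the underside; y runs along it towards the handle end, z up. Grip across the handle's width.
- scraper_handle_end (a point): Outer end of the scraper's handle, at mid thickness (98 mm from the scraper's origin along its +y).
- scraper_blade_end (a point): Free edge of the scraper's blade, at its middle (98 mm from the scraper's origin along its -y).
- tray: Loose sheet-metal tray on the platform, 2.5 kg, outside 238 x 148 mm, inside 230 x 140; floor and walls 4 mm thick. Origin: centre of its underside; x along its length, z up. Side walls and the -x end wall are 43 mm high. A fixed hood covers the +x end. The top opening (x = -115 to +19 mm, 140 wide) is shorter than the scraper, which can be neither lifted out level nor pulled out flat.
- ink_tin: Bystander: round ink tin, 68 mm across, 70 mm tall, standing on the platform's far left part. Origin: centre of its underside.
- tape_roll: Bystander: small roll of tape lying flat, 58 mm across, 19 mm high, on the platform's far right part. Origin: centre of its underside.
- tray_hood_edge (a point): Middle of the hood's free edge, at its underside, 50 mm above the tray's underside (hood top 55 mm). From here the hood runs 96 mm along the tray's +x to the closed end wall.
- scraper_grip (a point): Good place to grip the scraper: middle of the handle, 45 mm from the scraper's origin along its +y, at mid thickness.
- platform: Fixed plywood platform on the table, 330 x 440 mm, its top 70 mm above the table top, carrying the tray and the bystanders. Origin: centre of its underside, at table height; its x runs away from the robot.
- blade_pack: Bystander: small flat packet, 32 x 60 x 14 mm, lying on the platform's near right part. Origin: centre of its underside.

How it is judged (in metres and radians):
On the way:
1. the handle end is raised over the tray's wall while the blade is still under the hood (z of scraper_handle_end in the frame of tray above 0.052 m and z of scraper_blade_end in the frame of tray below 0.048 m and x of scraper_blade_end in the frame of tray above 0.025 m), for 0.1 s.
At the end, for the whole second after the job is handed in: The scraper is held between the fingers, both its ends 9 to 22 cm above the platform's top, its length level within 17 degrees, still (under 3 cm/s) and off the tray; the tray stands flat within 1.5 cm of where it was and the tin, tape roll and packet within 3 cm (height (world z) of scraper_handle_end between 0.16 and 0.29 m and height (world z) of scraper_blade_end between 0.16 and 0.29 m and angle between scraper's own y axis and vertical between 1.27 and 1.87 rad and linear speed of scraper below 0.03 m/s and contact force between the fingers and scraper above 1 N and contact force between scraper and tray below 0.1 N and distance of tray from where it was at the start of the episode below 0.015 m and angle between tray's own z axis and vertical below 0.05 rad and distance of each of ink_tin, tape_roll, blade_pack from where it was at the start of the episode below 0.03 m); the arm keeps its last pose, push and grip.
It fails at once if the tray is shifted more than 3 cm or tipped up (distance of tray from where it was at the start of the episode above 0.03 m or angle between tray's own z axis and vertical above 0.15 rad).
It fails at once if a bystander (tin, tape roll, packet) is pushed away (distance of any of ink_tin, tape_roll, blade_pack from where it was at the start of the episode above 0.03 m).
It also fails if it takes over 32 s, if anything falls off the work surface, if the arm or the gripper's body presses on something with over 40 N, if the wrist force passes 120 N, or if a joint passes its speed limit or range.

## Working session

There is one attempt and no reset: what is moved stays moved. The work goes in short steps, Python scripts to look and compute and a tool call to move; the robot and the scene stay as the last step left them, time stands still between calls to the robot, and variables do not carry over. Pictures are saved under pics/ and viewed, at most 10 in all, crops included, and the job is handed in when it is done.

```bash
ls; mkdir -p pics; python3 - <<'E'
from cell import env
import cv2
for n in("top","side"):
    d=env.read_camera(n); cv2.imwrite(f"pics/{n}0.png",d["color"]); print(n,d["fx"],d["dist"],d["world_from_camera"].round(3).tolist() if hasattr(d["world_from_camera"],'round') else d["world_from_camera"])
o=env.get_obs(); print(o, env.tip_reach)
E
```

```text
cell.py
pics
top 477.2108366466585 [-0.1157947  0.         0.         0.         0.       ] [[0.028, -0.987, 0.16, 0.518], [-0.999, -0.034, -0.033, 0.078], [0.038, -0.159, -0.987, 0.929], [0.0, 0.0, 0.0, 1.0]]
side 533.2915652167757 [-0.14419866  0.          0.          0.          0.        ] [[0.913, -0.247, 0.325, 0.383], [-0.408, -0.561, 0.72, -0.567], [0.005, -0.79, -0.613, 0.63], [0.0, 0.0, 0.0, 1.0]]
{'time_s': 0.1, 'qpos': array([72.59959858, 18.43657481, -4.01666394, 83.16788736,  1.29398442,
       78.53969658, -3.26107535]), 'joint_velocities': array([-0.11052069, -0.16540658, -0.08031646, -0.20716196,  0.04782316,
        0.02405575, -0.06718187]), 'effort': array([ 1.99570072e-04, -4.92571163e+01, -4.05850913e-01, -3.13398707e+01,
       -6.42288546e-02,  3.94907780e-02,  6.23498863e-05]), 'tool_pos': array([ 0.20293541, -0.6170247 ,  0.23855124]), 'tool_rot': array([-1.79901020e+02,  4.01969221e-03,  1.82097956e+01]), 'force': array([-1.14155716,  0.19506883,  0.36034612]), 'wrist_torque': array([ 0.00224024, -0.03262381,  0.01631451]), 'grasp_force': 0.0, 'grip_width': 0.08714834125241973} 0.017
```

View pics/top0.png

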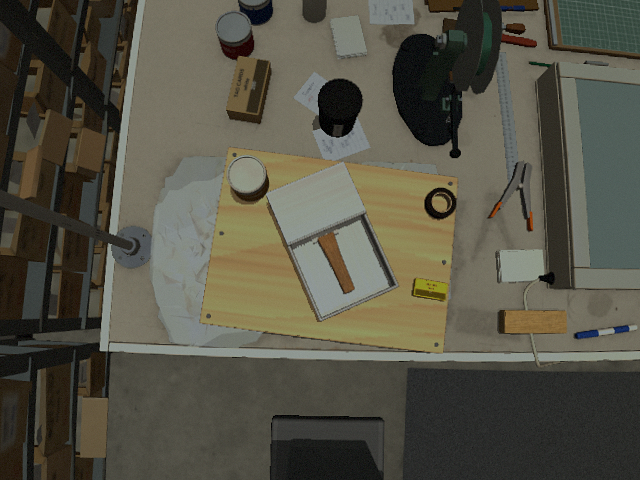

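View pics/side0.png

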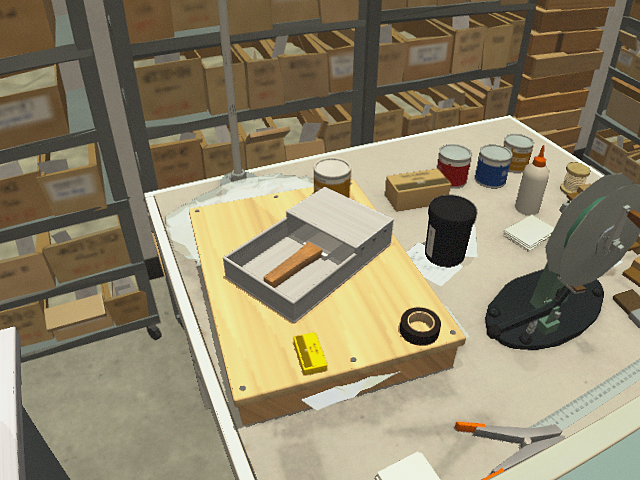

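The top view shows the tray turned about 25°. The hood is at the far end (corners about (267,198), (345,163), (368,213), (289,245)) and the low end is near (318,320)–(397,285). The handle runs from about (325,235) to (347,292). The tin is at (248,178), the tape at (440,203) and the packet at (430,290). Next I'll zoom in to get accurate pixels.

```bash
python3 - <<'E'
import cv2
a=cv2.imread("pics/top0.png")[155:330,255:410]; cv2.imwrite("pics/t1.png",cv2.resize(a,None,fx=3.4,fy=3.4,interpolation=cv2.INTER_CUBIC))
b=cv2.imread("pics/side0.png")[180:330,215:405]; cv2.imwrite("pics/s1.png",cv2.resize(b,None,fx=4,fy=4,interpolation=cv2.INTER_CUBIC))
E
```

```text
(no output)
```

View pics/t1.png

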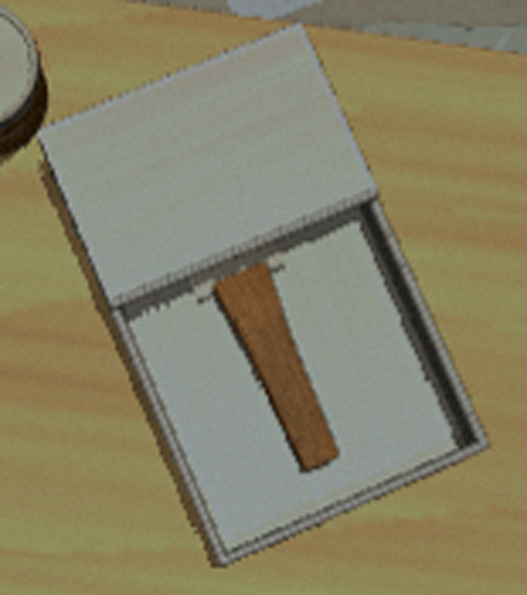

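View pics/s1.png

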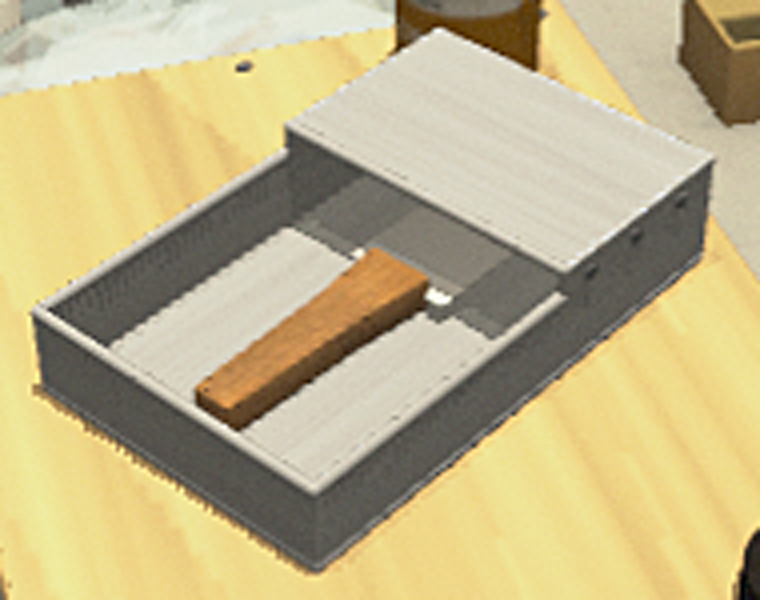

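```bash
cat > h.py <<'E'
import numpy as np, cv2
from cell import env
def ray(d,px,z):
    "pixels -> world points on the plane z"
    K=np.array([[d["fx"],0,d["cx"]],[0,d["fy"],d["cy"]],[0,0,1]]); T=np.array(d["world_from_camera"])
    u=cv2.undistortPoints(np.float64(px).reshape(-1,1,2),K,np.float64(d["dist"]))[:,0]
    v=np.c_[u,np.ones(len(u))]@T[:3,:3].T
    return T[:3,3]+v*((z-T[2,3])/v[:,2])[:,None]
E
python3 - <<'E'
from h import *
t=env.read_camera("top"); s=env.read_camera("side")
ct=lambda p:np.array(p)/3.4+[255,155]
cs=lambda p:np.array(p)/4+[215,180]
np.set_printoptions(precision=4,suppress=True)
for n,h,w,l in (("top",ct([(214,290),(268,263),(303,472),(338,455)]),ct([(40,132),(302,25),(380,197),(115,303)]),ct([(218,565),(488,443)])),
 ("side",cs([(370,250),(430,283),(199,385),(240,410)]),cs([(438,28),(714,160),(566,270),(286,128)]),cs([(33,312),(316,492)]))):
    d=t if n=="top" else s
    H=ray(d,h,.091);W=ray(d,w,.125);L=ray(d,l,.113)
    a=H[:2].mean(0);b=H[2:].mean(0);v=b-a
    print(n,"handle",a,b,np.linalg.norm(v),np.degrees(np.arctan2(v[1],v[0])))
    print("grip",b-v/np.linalg.norm(v)*.053,"blade end",b-v/np.linalg.norm(v)*.196, "widths",np.linalg.norm(H[0]-H[1]),np.linalg.norm(H[2]-H[3]))
    print("hood",W[:,:2].tolist(),"low",L[:,:2].tolist())
    x=W[:2].mean(0)-L.mean(0); print("tray yaw",np.degrees(np.arctan2(x[1],x[0])),np.linalg.norm(x[:2]),"center",((W[:2].mean(0)+L.mean(0))/2)[:2])
E
```

```text
top handle [0.6443 0.0467 0.091 ] [0.5483 0.0031 0.091 ] 0.10541091700024285 -155.5712344849859
grip [0.5966 0.025  0.091 ] blade end [0.7268 0.0842 0.091 ] widths 0.031709616729534484 0.02012747622746789
hood [[0.7098033315074921, 0.1519779977180117], [0.7713879910545796, 0.020066848107165074], [0.6822950914425711, -0.021450726226608874], [0.6237024085907656, 0.11047668956613252]] low [[0.4958642843945762, 0.05499542042895288], [0.5600713745374784, -0.0796830450457165]]
tray yaw 24.826282186237574 0.23427870388470823 center [0.6343 0.0368]
side handle [0.6445 0.0458 0.091 ] [0.552  0.0015 0.091 ] 0.10260577727750868 -154.3956807375446
grip [0.5998 0.0244 0.091 ] blade end [0.7288 0.0862 0.091 ] widths 0.032098654079899196 0.021348047923886247
hood [[0.7091757549232187, 0.15280145921221344], [0.7708661939828607, 0.018691587655936592], [0.6843537271555902, -0.019969246388844564], [0.6210744668146906, 0.10863768828520337]] low [[0.4965151790761708, 0.05121681444926951], [0.5592439233802804, -0.07989955636212315]]
tray yaw 25.257843621823937 0.23456677098722648 center [0.634  0.0357]
```

The manual's scale: turns go in shares of 180 degrees. Converting my numbers, -6.8 degrees / 180 = -0.0378.

Request:
nudge_tcp([
  [[0.575,-0.486,0],-0.0378,0.087],
  [[0.575,-0.486,0],-0.0378,0.06],
  [[0.575,-0.486,0],-0.0378,0.06],
  [[0.575,-0.486,0],-0.0378,0.06],
  [[0.575,-0.486,0],-0.0378,0.06],
  [[0.575,-0.486,0],-0.0378,0.06],
  [[0.575,-0.486,0],-0.0378,0.06],
  [[0.575,-0.486,0],-0.0378,0.06],
], grip_n=10)

```text
time_s: 0.87
tool_pos: [0.3782, -0.3316, 0.2396]
tool_rot: [180.0, 0.0, 25.0]
force: [1.0, -0.4, -0.8]
grip_width: 0.0606
grasp_force: 0.0
```

Request:
nudge_tcp([
  [[0.349,-0.23,0],0,0.06],
  [[0.349,-0.23,0],0,0.06],
  [[0.349,-0.23,0],0,0.06],
  [[0.349,-0.23,0],0,0.06],
  [[0.349,-0.23,0],0,0.06],
  [[0.349,-0.23,0],0,0.06],
  [[0.349,-0.23,0],0,0.06],
  [[0.349,-0.23,0],0,0.06],
], grip_n=10)

```text
time_s: 1.53
tool_pos: [0.553, -0.0479, 0.2397]
tool_rot: [180.0, -0.0, 25.0]
force: [0.7, -0.4, -0.1]
grip_width: 0.06
grasp_force: 0.0
```

Request:
nudge_tcp([
  [[0.04,-0.027,0],0,0.06],
  [[0.07,-0.047,0],0,0.06],
  [[0.07,-0.047,0],0,0.06],
  [[0.07,-0.047,0.03],0,0.06],
  [[0.07,-0.047,0.06],0,0.06],
  [[0.07,-0.047,0.08],0,0.06],
  [[0.07,-0.047,0.08],0,0.06],
  [[0.07,-0.047,0.08],0,0.06],
], grip_n=10)

```text
time_s: 2.2
tool_pos: [0.5951, 0.0223, 0.1587]
tool_rot: [-179.9, 0.1, 25.0]
force: [1.0, -0.1, 0.2]
grip_width: 0.0599
grasp_force: 0.0
```

```bash
python3 - <<'E'
from h import *
w=env.read_camera("wrist"); cv2.imwrite("pics/w1.png",w["color"])
o=env.get_obs(); print(o["tool_pos"],o["tool_rot"])
E
```

```text
[0.59629425 0.02248363 0.16034712] [ 1.79991089e+02 -3.72371847e-02  2.50016986e+01]
```

View pics/w1.png

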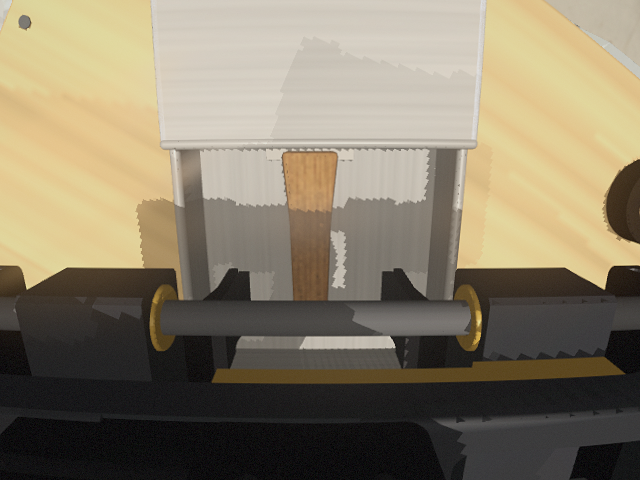

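The handle lies along the tool axis at column 310, and the fingers are centred at about 316, so it's lined up to within 2 mm. I'll descend and close.

Request:
nudge_tcp([
  [[0.001,-0.001,0.02],0,0.06],
  [[0.001,-0.001,0.04],0,0.06],
  [[0.001,-0.001,0.055],0,0.06],
  [[0.001,-0.001,0.066],0,0.06],
  [[0.001,-0.001,0.066],0,0.06],
  [[0.001,-0.001,0.066],0,0.06],
], grip_n=5)

```text
time_s: 2.75
tool_pos: [0.5971, 0.0239, 0.0946]
tool_rot: [180.0, -0.1, 25.0]
force: [0.7, 0.2, 0.1]
grip_width: 0.0602
grasp_force: 0.0
```

Request:
nudge_tcp([
  [[0,0,0],0,0.01],
  [[0,0,0],0,0.01],
  [[0,0,0],0,0.01],
  [[0,0,0],0,0.01],
  [[0,0,0],0,0.01],
  [[0,0,0],0,0.01],
], grip_n=5)

```text
time_s: 3.25
tool_pos: [0.5965, 0.024, 0.0938]
tool_rot: [-180.0, -0.0, 25.0]
force: [-0.6, 0.8, 0.0]
grip_width: 0.028
grasp_force: 0.5
```

Request:
nudge_tcp([
  [[0,0,0],0,0.01],
  [[0,0,0],0,0.01],
  [[0,0,0],0,0.01],
  [[0,0,-0.01],0,0.01],
  [[0,0,-0.02],0,0.01],
  [[0,0,-0.03],0,0.01],
  [[0,0,-0.03],0,0.01],
], grip_n=5)

```text
time_s: 3.83
tool_pos: [0.5982, 0.024, 0.1266]
tool_rot: [179.9, -0.2, 25.0]
force: [0.3, 0.1, -0.8]
grip_width: 0.0265
grasp_force: 5.0
```

```bash
python3 - <<'E'
from h import *
w=env.read_camera("side"); cv2.imwrite("pics/s2.png",cv2.resize(w["color"][130:330,205:415],None,fx=3,fy=3,interpolation=cv2.INTER_CUBIC))
E
```

```text
(no output)
```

View pics/s2.png

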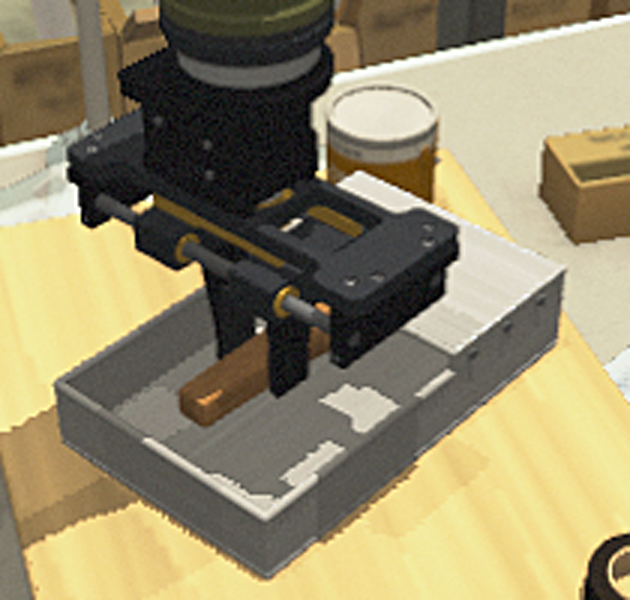

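The grip holds and the handle has come up about 32 mm, with its end at about (272,266) in the full picture. I'll keep lifting so the hood edge tips the tool.

Request:
nudge_tcp([
  [[0,0,-0.006],0,0.01],
  [[0,0,-0.012],0,0.01],
  [[0,0,-0.018],0,0.01],
  [[0,0,-0.018],0,0.01],
  [[0,0,-0.018],0,0.01],
  [[0,0,-0.018],0,0.01],
])

```text
time_s: 4.38
tool_pos: [0.5963, 0.0239, 0.1414]
tool_rot: [180.0, 0.0, 25.0]
force: [-0.2, -0.4, -0.8]
grip_width: 0.0263
grasp_force: 5.0
```

```bash
python3 - <<'E'
from h import *
w=env.read_camera("side"); cv2.imwrite("pics/s3.png",cv2.resize(w["color"][170:330,205:415],None,fx=3.7,fy=3.7,interpolation=cv2.INTER_CUBIC))
o=env.get_obs(); print(o["tool_pos"],o["force"],o["grasp_force"])
E
```

```text
[0.59620103 0.02382695 0.14122094] [-0.26045752  0.0502505  -1.20628865] 4.992357525334228
```

View pics/s3.png

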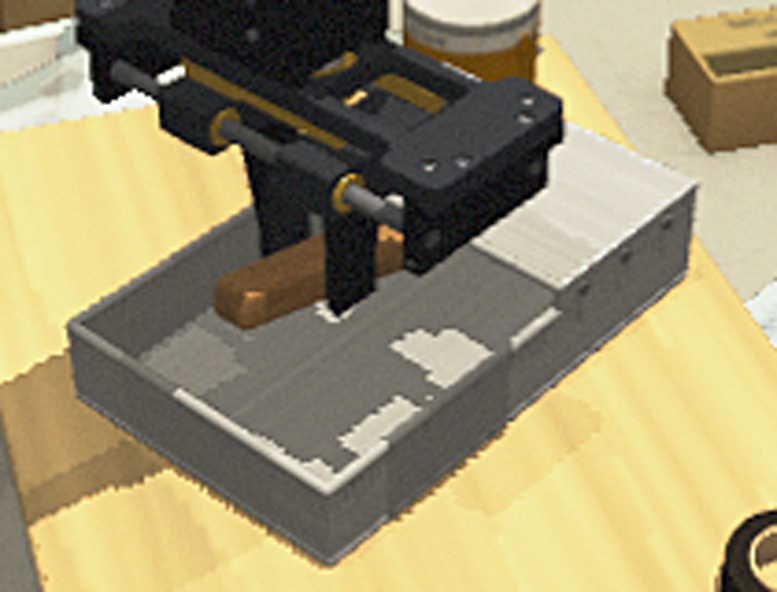

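```bash
cat >> h.py <<'E'
def hend(px,d,tcp,yaw=24.8):
    "point where the pixel ray meets the vertical plane through the grip along the scraper"
    p0=ray(d,[px],0.2)[0];p1=ray(d,[px],0.0)[0]
    a=np.radians(yaw);n=np.array([-np.sin(a),np.cos(a),0]);c=np.array(tcp)
    k=n@(c-p0)/(n@(p1-p0)); p=p0+k*(p1-p0)
    g=np.array([np.cos(a),np.sin(a),0]); return p, g@(p-c), p[2]-c[2]
E
python3 - <<'E'
from h import *
d=env.read_camera("side")
print(hend((197/3+205,408/3+130),d,(.5974,.024,.1265)))
print(hend((234/3.7+205,307/3.7+170),d,(.5962,.0239,.1412)))
E
```

```text
(array([0.55586364, 0.00480751, 0.11344066]), np.float64(-0.04575609911338532), np.float64(-0.013059344875006915))
(array([0.55350533, 0.00417229, 0.13964642]), np.float64(-0.04703208841180589), np.float64(-0.001553579174893821))
```

The tool is tilted about 12°. The handle end is about 70 mm and the blade end about 29 mm above the tray underside, so the blade is still under the hood. I'll tighten the grip and draw it out on the slant, then lift.

Request:
nudge_tcp([
  [[0,0,0],0,0.01],
  [[0,0,0],0,0.01],
  [[-0.02,0,-0.003],0,0.01],
  [[-0.04,0,-0.006],0,0.01],
  [[-0.06,0,-0.009],0,0.01],
  [[-0.08,0,-0.013],0,0.01],
  [[-0.1,0,-0.017],0,0.01],
  [[-0.12,0,-0.021],0,0.01],
], grip_n=25)

```text
time_s: 5.15
tool_pos: [0.4867, -0.0271, 0.1625]
tool_rot: [-180.0, 0.0, 25.0]
force: [-0.3, 0.4, -1.0]
grip_width: 0.0254
grasp_force: 25.0
```

Request:
nudge_tcp([
  [[0,0,0],0,0.01],
  [[0,0,0],0,0.01],
])

```text
time_s: 5.32
tool_pos: [0.4874, -0.0276, 0.1629]
tool_rot: [179.9, -0.0, 24.9]
force: [0.0, -0.6, -1.4]
grip_width: 0.0253
grasp_force: 25.0
```

```bash
python3 - <<'E'
from h import *
w=env.read_camera("side"); cv2.imwrite("pics/s4.png",cv2.resize(w["color"][150:350,155:415],None,fx=3,fy=3,interpolation=cv2.INTER_CUBIC))
E
```

```text
(no output)
```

View pics/s4.png

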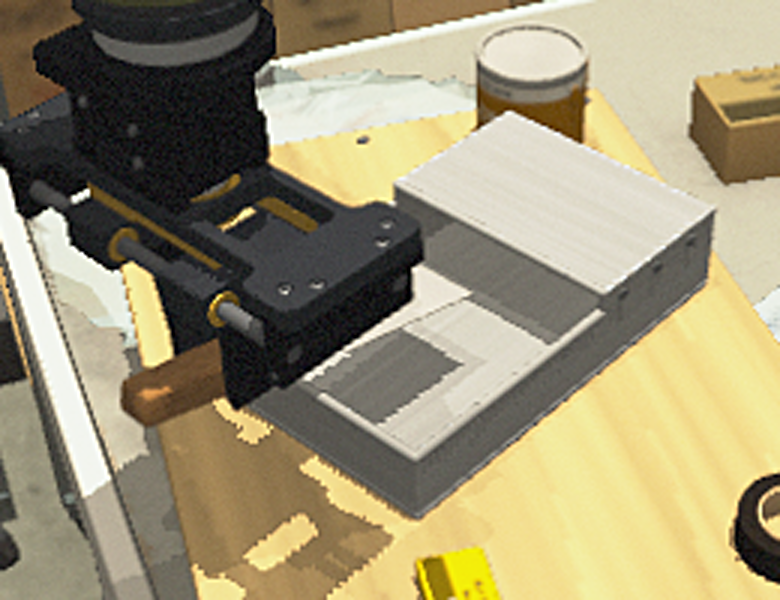

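The blade is out: its edge is at crop (440–470,297), clear of the hood, and the tray hasn't moved. Now I'll lift.

Request:
nudge_tcp([
  [[0,0,-0.02],0,0.01],
  [[0,0,-0.04],0,0.01],
  [[0,0,-0.06],0,0.01],
  [[0,0,-0.08],0,0.01],
  [[0,0,-0.08],0,0.01],
  [[0,0,-0.08],0,0.01],
  [[0,0,-0.08],0,0.01],
  [[0,0,-0.08],0,0.01],
])

```text
time_s: 6.03
tool_pos: [0.4871, -0.0265, 0.2411]
tool_rot: [-179.9, 0.1, 25.0]
force: [-0.6, 0.6, -0.8]
grip_width: 0.0254
grasp_force: 25.0
```

```bash
python3 - <<'E'
from h import *
w=env.read_camera("side"); print(hend((140/3+155,402/3+150),w,(.487,-.0273,.1628)))
t=env.read_camera("top")
cv2.imwrite("pics/f.png",np.hstack([cv2.resize(w["color"],(400,300)),cv2.resize(t["color"][130:370,190:510],(400,300))]))
cv2.imwrite("pics/f2.png",cv2.resize(w["color"][80:330,100:420],None,fx=2.4,fy=2.4))
E
```

```text
(array([ 0.44577117, -0.0463504 ,  0.16177778]), np.float64(-0.045417334900862937), np.float64(-0.001022221799669959))
```

View pics/f2.png

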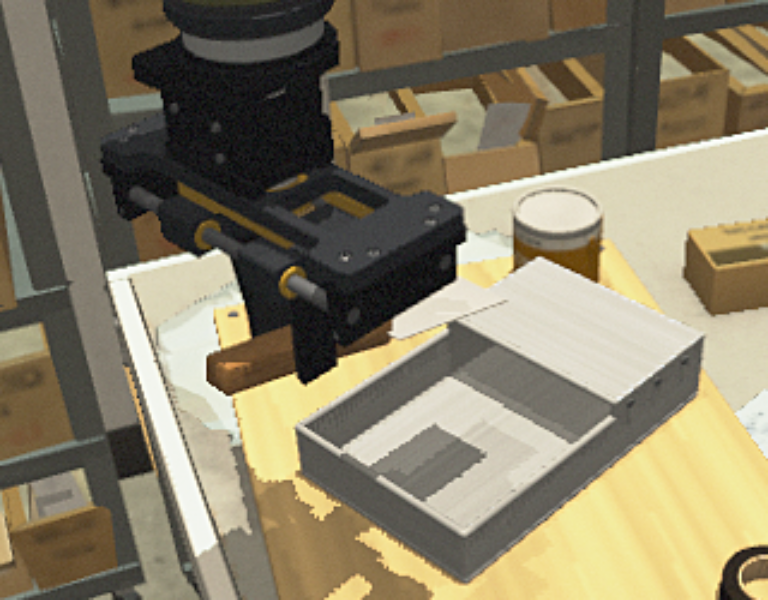

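```bash
python3 - <<'E'
from h import *
d=env.read_camera("side");a=np.radians(24.8);r=np.array([np.sin(a),-np.cos(a),0])*.025
c=np.array((.4871,-.0268,.2411))
for p,q in(((508,300),c+r),((228,372),c)): print(hend(np.array(p)/2.4+[100,80],d,q))
o=env.get_obs();print(o["joint_velocities"].round(2),o["grasp_force"])
E
```

```text
(array([0.62415319, 0.00898767, 0.20080045]), np.float64(0.13942500981876818), np.float64(-0.04029955051214751))
(array([ 0.44887218, -0.04446373,  0.23944945]), np.float64(-0.04211144719152879), np.float64(-0.0016505527375653417))
[ 0.07 -0.32  0.07 -0.18 -0.05  0.13  0.04] 24.961184238782153
```

The scraper is tilted about 12°, with its ends about 13 and 17 cm above the platform. It's firmly gripped and still, and the tray and bystanders look undisturbed, so I'm handing in.

```bash
python3 -c "
from cell import env
print(env.sign_off())"
```

```text
the job is handed in; nothing more can be done
None
```

The scraper is out of the tray and handed in: held still in the gripper with its ends about 13 and 17 cm above the platform, tilted about 12° (limit 17°), and the tray and small things looked unmoved; sign-off returned no verdict.

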